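Take the yellow slide rack off its drip hook and set it in the white dish

TASK

The yellow rack of microscope slides has dripped dry: lift it up and off its hook and lower it, upright and without dropping it, into the white dish so that it stands flat on the dish's floor, and let go. Leave the red rack hanging on its hook.

Things in the scene. Friction and masses are not known exactly. Their poses are not given: they have to be found in the camera images.
- yellow_rack_grip (a point): Yellow slide rack, 0.16 kg, z up: basket 60x84x40 mm (x,y,z); over it a handle with an 8 mm crossbar along y; on the bar's middle an upright grip block 16x24 mm (x,y), 68 mm free above the bar. Point: in the block, 30 mm below its top, 160 above the rack's underside, 42 above the bar's axis. Hangs by the bar on either of the stand's hooks, axes parallel to the stand's.
- red_rack_grip (a point): The same point of the red slide rack, alike in all but colour, which hangs on the stand's other hook, 130 mm away. It is to stay there.
- stand: Fixed steel stand. Origin on the table, midway under the bars. Hook plates at y = +-65 mm, 24 wide, top at z 160, run from posts (x 58 to 70) to -x, towards the robot, to a lip at x -14 to -18, top at z 174. Bars hang at x 0. A hook passes through the handle, over the basket: raise the rack 15 to 45 mm, draw it 80 mm along the stand's -x, then carry it past in front of the stand and red rack.
- white_dish_in (a point): White staining dish, an open box loose on the table, outside 100x124x55 mm (x,y,z), walls and floor 5 mm, 0.45 kg; inside 90x114 mm, 50 deep. Point: centre of its inner floor, z up. The rack stands in it with its 84 mm side along the dish's y. A like dish in blue stands beside it, 55 mm tall, and is not to be used.
Not all that is in view belongs to the job. What is meant by the part that bears yellow_rack_grip is not black or turquoise, and is the smaller of those in its own colour.

How it is judged:
At the end, for the whole second after the job is handed in: The yellow rack stands at rest and upright (within 7 degrees) on the floor of the white dish (grip over the dish's centre within 30 mm, height within 8 mm), the dish itself level; the red rack still hangs on its hook, its grip within 30 mm of where it was (horizontal distance between yellow_rack_grip and white_dish_in below 0.03 m and z of yellow_rack_grip in the frame of white_dish_in between 0.15 and 0.168 m and angle between yellow_rack_grip's own z axis and vertical below 0.12 rad and angle between white_dish_in's own z axis and vertical below 0.1 rad and linear speed of yellow_rack below 0.02 m/s and distance of red_rack_grip from where it was at the start of the episode below 0.03 m); the robot touches nothing.
It fails at once if the yellow rack is dropped: it falls unheld at over 0.6 m/s (a fall of about 20 mm) (linear speed of yellow_rack above 0.6 m/s and contact force between yellow_rack and the fingers below 0.1 N).
It fails at once if the yellow rack is tipped by more than 40 degrees (angle between yellow_rack_grip's own z axis and vertical above 0.7 rad).
It fails at once if the red rack is knocked off its hook (its grip moved by more than 60 mm) (distance of red_rack_grip from where it was at the start of the episode above 0.06 m).
It also fails if it takes over 42 s, if anything falls off the work surface, if the arm or the gripper's body presses on something with over 40 N, if the wrist force passes 120 N, or if a joint passes its speed limit or range.

ROBOT

A 6-joint arm with a two-finger parallel gripper is mounted at the origin on the work surface. World frame = base frame: x ahead of the robot, y to its left, z up, the work surface at z = 0. Lengths are in m, angles in rad, forces in N, time in s.
With the tool pointing down it reaches from about 0.325 to 0.775 m from the base axis. Payload 5.5 kg.
Tool frame: the origin (TCP) lies midway between the tips of the shut fingers; the grasp point (between the pads) lies 19 mm behind it; z points along the fingers, y is the line along which they close (so a half turn about z gives the same grasp; the last joint's range is limited). The gripper opens to 85 mm and grips with 20 to 120 N. Pads are 22 mm wide; open, the fingers measure 114 mm over their backs; the gripper's body (76 mm by 85 mm) begins 54 mm behind the grasp point. The pads swing forward as they close: fully open they stand 13 mm farther back than shut.
Start: joints at [-1.16, 0.091, 1.231, -0, 1.82, -0.057], TCP at [0.271, -0.536, 0.231] pointing down, gripper open.
Joint ranges: [-2.87, 2.87], [-0.86, 2.18], [0.17, 2.46], [-1.51, 4.65], [0.06, 2.69], [-2.65, 2.65]. Speed limits (rad/s): [2.57, 2.57, 3.01, 3.14, 3.14, 3.14].

INTERFACE

Orientations are given as a unit quaternion [x, y, z, w].
In Python, from rig import monitor, get_image, job gives the robot as it stands. The module is installed in compiled form; this text tells all that it offers.
- The arm moves only by the tool move_arm, never from a script. Its argument "moves" is a list of rows, each a list of 7 numbers: the shift along the tool's x, y, z in mm, then the turn, a rotation vector about the tool's x, y, z in degrees, then the finger opening in mm, from 0 to 85.4. In form: [[dx, dy, dz, rx, ry, rz, hand], ...]. A call has 1 to 8 rows; each row is the pose to reach, as a shift and turn from the pose commanded when the call began, along the tool's axes at that moment; what a row does not reach only later rows make up. A row lasts 1/8 s, in which the tool goes at most 62.5 mm and 10.7 degrees, less where a joint would pass 70% of its speed; a pose out of reach is approached as far as the arm can. A call with a gripper value outside its range is refused whole. The fingers move at their own pace and stop on an object; "grip_force" is the grip in N (left out, the last holds). Time passes only in rows, so rows that repeat a pose let the fingers close. It gives the time, the measured TCP pose, the force, the opening and the grip force at its end, in the units of the state.
- monitor.get_obs(): the state, without advancing time (a new reading comes with each control period).
- get_image(name): name is "scene" or "top"; returns a dict with "img" (480x640x3 uint8, red, green, blue), "intrinsics" (3x3 intrinsics, pixels), "k1" (the pictures are not rectified: a ray, as slopes to the right and down, at radius r is drawn at 1 + k1 r^2 times it, then the intrinsics apply), "origin" and "rotation" of the camera in the world. Camera axes: x right, y down, z forward; pixel columns grow to the right and rows downward; lengths in m; the calibration is good to about 2 mm. A picture is of the moment at which its call begins. There is no depth.
- job.job_done(): hands the job in; it is judged then, once.
The state is a dict: "time_s": time; "joint_positions": joint angles; "qd": joint speeds; "tau": joint torques, N m; "ee_pos": TCP position; "ee_rot": TCP orientation; "force": force on the tool from outside, world axes, zero at the start; "wrist_torque": the same for the moment, N m; "width": opening from 0.0 (shut) to 1.0 (fully open); "grip_force": force on a finger pad.
Only numpy, scipy, OpenCV 4.12 (cv2) and the standard library are available. Lean on these libraries where they do the work, as an engineer would, in place of code of your own. Each camera call takes 0.05 s, during which the arm holds its last target. There are 200 camera calls.

## Working session

There is one attempt and no reset: what is moved stays moved. The work goes in short steps, Python scripts to look and compute and a tool call to move; the robot and the scene stay as the last step left them, time stands still between calls to the robot, and variables do not carry over. Pictures are saved under pics/ and viewed, at most 10 in all, crops included, and the job is handed in when it is done.

Besides the shell and the picture viewer there is one more tool, called after "Call:" by a JSON object that holds its "op" and its "data". move_arm: Moves the arm, as the interface text tells. Its arguments: {"type":"object","properties":{"moves":{"type":"array","items":{"type":"array","items":{"type":"number"}}},"grip_force":{"type":"number"}},"required":["moves"]}

```bash
mkdir -p pics; cat > h.py <<'E'
import numpy as np, cv2
from rig import monitor, get_image, job
def grab(n,tag):
    d=get_image(n); cv2.imwrite(f"pics/{tag}.png",d["img"][:,:,::-1]); np.save(f"pics/{tag}.npy",d,allow_pickle=True); return d
def load(tag): return np.load(f"pics/{tag}.npy",allow_pickle=True).item()
def ray(d,uv):
    K=np.array(d["intrinsics"]); p=np.linalg.inv(K)@[uv[0],uv[1],1]; q=p[:2].copy()
    for _ in range(30): q=p[:2]/(1+d["k1"]*(q@q))
    v=np.array(d["rotation"])@[q[0],q[1],1]; return np.array(d["origin"]),v/np.linalg.norm(v)
def onz(d,uv,z):
    o,v=ray(d,uv); return o+v*(z-o[2])/v[2]
def tri(d1,a,d2,b):
    o,v=ray(d1,a); p,w=ray(d2,b)
    s=np.linalg.lstsq(np.c_[v,-w],p-o,rcond=None)[0]; A=o+s[0]*v;B=p+s[1]*w
    return (A+B)/2,np.linalg.norm(A-B)
E
python3 - <<'E'
from h import *
for n in("scene","top"):
    d=grab(n,n+"0"); print(n,d["origin"],np.round(d["rotation"],3).tolist(),d["k1"],d["intrinsics"])
s=monitor.get_obs(); print(s["ee_pos"],s["ee_rot"],s["width"],s["time_s"])
E
```

```text
scene [1.14214683 0.23284245 0.86118325] [0.521, 0.769, -0.304, -0.21] -0.05059284817059711 [[445.7483512    0.         326.69982626]
 [  0.         445.7483512  241.59774218]
 [  0.           0.           1.        ]]
top [ 0.35589196 -0.0040018   1.25528543] [-0.699, 0.713, -0.038, 0.044] -0.028111963575573114 [[611.46642411   0.         323.8670172 ]
 [  0.         611.46642411 242.30210588]
 [  0.           0.           1.        ]]
[ 0.27041997 -0.53531551  0.23022328] [ 9.72774579e-01  2.31751576e-01 -1.68220343e-04 -8.92812059e-04] 0.9995260085099563 0.1
```

View pics/scene0.png

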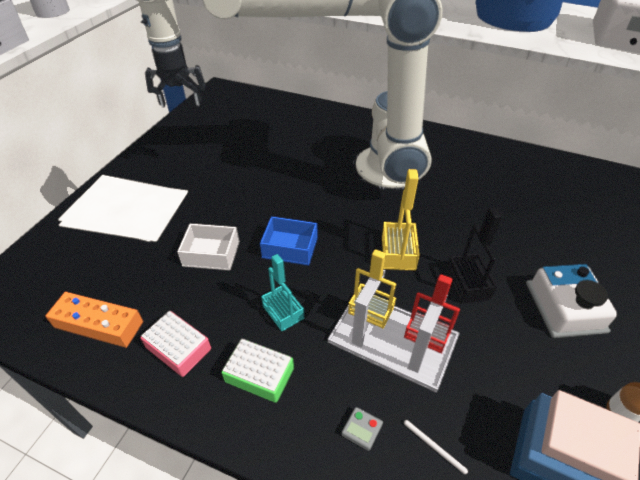

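View pics/top0.png

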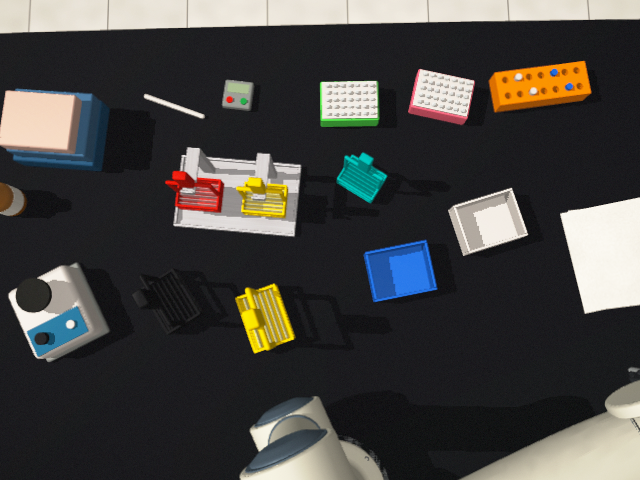

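The scene view shows the stand at (395,340), with a yellow rack on its hook (372,285) and the red rack (433,315). A larger yellow rack stands on the table at (402,240). The white dish is at (208,245) and the blue one at (290,240).

Things that could be taken for the yellow rack (scene pixels): the hanging yellow rack (372,285), the bigger standing yellow rack (402,240), turquoise (283,300), black (475,265) and red (433,315). I choose the hanging, smaller yellow one and will check it in a crop.

```bash
sed -i 's/^import numpy.*/import numpy as np, cv2\nfrom scipy.spatial.transform import Rotation as Ro/; s/np.array(d\["rotation"\])@/Ro.from_quat(d["rotation"]).as_matrix()@/' h.py
python3 - <<'E'
from h import *
s=load("scene0")["img"];t=load("top0")["img"]
a=cv2.resize(s[230:390,325:465],None,fx=3.75,fy=3.75,interpolation=cv2.INTER_CUBIC)[:,:,::-1]
b=cv2.resize(t[140:240,165:310],None,fx=4,fy=4,interpolation=cv2.INTER_CUBIC)[:,:,::-1]
cv2.imwrite("pics/c1.png",a);cv2.imwrite("pics/c2.png",b)
d=load("top0")
for uv in[(268,200),(200,195),(265,320),(488,222),(400,270)]: print(uv,onz(d,uv,0.05).round(3))
E
```

```text
(268, 200) [0.585 0.115 0.05 ]
(200, 195) [0.598 0.252 0.05 ]
(265, 320) [0.346 0.123 0.05 ]
(488, 222) [ 0.531 -0.323  0.05 ]
(400, 270) [ 0.439 -0.144  0.05 ]
```

View pics/c1.png

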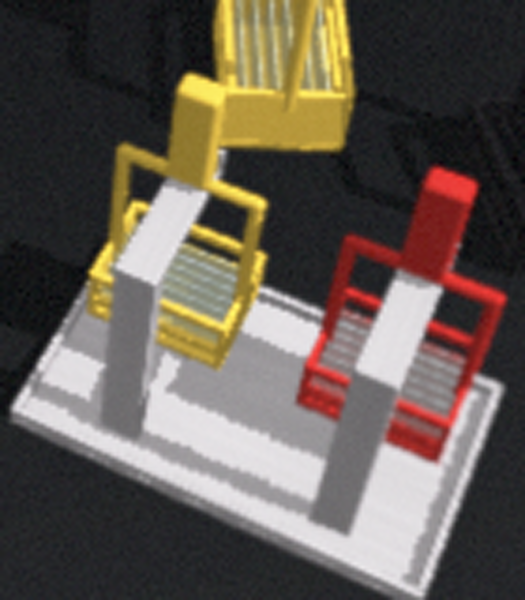

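View pics/c2.png

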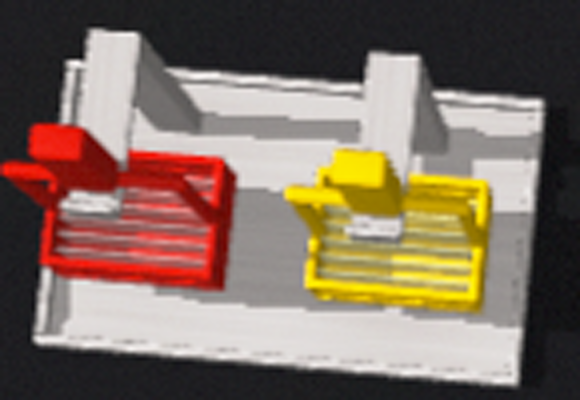

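The crops show the smaller yellow rack hanging on the stand's -y hook. Its block top is at about scene (378,253) and top view (255,182). The red rack is alike, so the choice holds. Next I'll measure accurately.

```bash
python3 - <<'E'
from h import *
S,T=load("scene0"),load("top0")
for nm,a,b in[("yel",(378.3,253.7),(255.3,182.2)),("red",(325+450/3.75,230+181/3.75),(165+57/4,140+142/4))]:
    print(nm,tri(S,a,T,b),onz(T,b,.236).round(4),onz(S,a,.236).round(4))
# base plate corners
c=[onz(T,(165+x/4,140+y/4),.006) for x,y in[(65,62),(545,98),(520,385),(35,342)]]
for k in range(4):
    v=c[(k+1)%4]-c[k]; print("edge",np.linalg.norm(v).round(3),np.degrees(np.arctan2(v[1],v[0])).round(2))
print(np.mean(c,0))
hs=cv2.cvtColor(T["img"],cv2.COLOR_RGB2HSV)
# dish outlines (top view)
for nm,m,roi in[("white",(hs[:,:,1]<70)&(hs[:,:,2]>70),(435,535,180,265)),("blue",(abs(hs[:,:,0].astype(int)-110)<12)&(hs[:,:,1]>120)&(hs[:,:,2]>50),(355,445,230,310)),
  ("big",(abs(hs[:,:,0].astype(int)-27)<8)&(hs[:,:,1]>120)&(hs[:,:,2]>50),(225,305,270,365))]:
    z=np.zeros(m.shape,np.uint8);x0,x1,y0,y1=roi;z[y0:y1,x0:x1]=m[y0:y1,x0:x1]
    cs,_=cv2.findContours(z,0,1);k=max(cs,key=cv2.contourArea);h=cv2.convexHull(k)
    ap=cv2.approxPolyDP(h,4,True)[:,0];print(nm,cv2.contourArea(k),ap.tolist())
    print(np.round([onz(T,p,.055) for p in ap],3).tolist())
v=np.hstack([cv2.resize(T["img"][180:262,440:535],None,fx=4,fy=4,interpolation=2),cv2.resize(S["img"][218:300,170:265],None,fx=4,fy=4,interpolation=2)])
cv2.imwrite("pics/c3.png",v[:,:,::-1])
E
```

```text
yel (array([0.58124646, 0.11952659, 0.23200878]), np.float64(0.0017906581507673115)) [0.5806 0.1182 0.236 ] [0.5845 0.1211 0.236 ]
red (array([0.59541968, 0.24953383, 0.23447576]), np.float64(0.0018463030086761016)) [0.5952 0.2482 0.236 ] [0.5964 0.2504 0.236 ]
edge 0.253 -95.7
edge 0.152 174.26
edge 0.253 83.7
edge 0.149 -5.52
[0.60464132 0.18271728 0.006     ]
white 3428.5 [[512, 188], [527, 235], [463, 255], [448, 209]]
[[0.598, -0.373, 0.055], [0.503, -0.397, 0.055], [0.466, -0.269, 0.055], [0.558, -0.243, 0.055]]
blue 3325.5 [[426, 239], [437, 289], [374, 302], [365, 251]]
[[0.499, -0.197, 0.055], [0.4, -0.215, 0.055], [0.377, -0.091, 0.055], [0.478, -0.076, 0.055]]
big 2693.5 [[274, 283], [295, 337], [254, 353], [235, 297], [246, 287]]
[[0.418, 0.104, 0.055], [0.312, 0.065, 0.055], [0.283, 0.145, 0.055], [0.392, 0.181, 0.055], [0.411, 0.16, 0.055]]
```

View pics/c3.png

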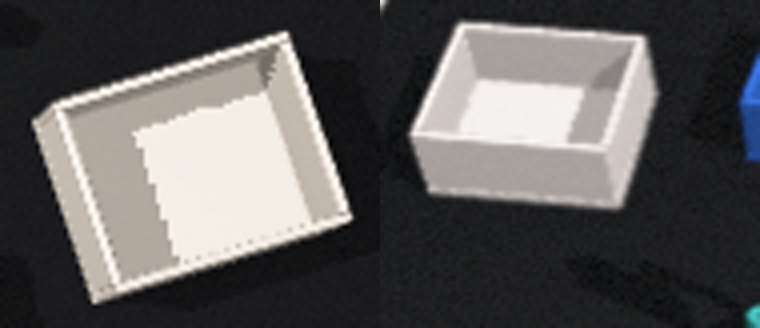

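The crop shows the white dish's rim: top view corners (512,188), (528,234), (469,253), (454,206.5); scene corners (190.5,224), (236,227.5), (227,255.5), (178,252).

```bash
python3 - <<'E'
from h import *
S,T=load("scene0"),load("top0")
t=[(512,188.25),(527.75,234.25),(468.75,253),(454.25,206.5)]
s=[(190.5,223.75),(236.25,227.5),(226.75,255.5),(178.25,251.75)]
for d,c in((T,t),(S,s)):
    P=np.array([onz(d,p,.055) for p in c]); print(P.round(3).tolist(),"c",P.mean(0).round(4))
    for k in range(4):
        v=P[(k+1)%4]-P[k]; print("edge",np.linalg.norm(v).round(3),np.degrees(np.arctan2(v[1],v[0])).round(2))
o=monitor.get_obs(); R=Ro.from_quat(o["ee_rot"]); print(R.as_matrix().round(3).tolist(),o["ee_pos"])
E
```

```text
[[0.597, -0.373, 0.055], [0.504, -0.399, 0.055], [0.469, -0.28, 0.055], [0.563, -0.256, 0.055]] c [ 0.5334 -0.3269  0.055 ]
edge 0.097 -164.38
edge 0.124 106.35
edge 0.097 14.67
edge 0.122 -73.55
[[0.506, -0.393, 0.055], [0.473, -0.276, 0.055], [0.566, -0.249, 0.055], [0.6, -0.366, 0.055]] c [ 0.5361 -0.321   0.055 ]
edge 0.122 105.45
edge 0.096 15.88
edge 0.121 -73.74
edge 0.098 -163.97
[[0.893, 0.451, -0.001], [0.451, -0.893, 0.002], [0.0, -0.002, -1.0]] [ 0.27041997 -0.53531551  0.23022328]
```

Call:
{"op": "move_arm", "data": {"moves": [[0,0,-60,0,0,0,85],[0,0,-80,0,0,0,85],[45,-35,-80,0,0,8,85],[90,-70,-80,0,0,16,85],[135,-105,-80,0,0,24,85],[180,-140,-80,0,0,32,85],[225,-175,-80,0,0,33,85],[265,-205,-80,0,0,33,85]]}}

```text
time_s: 1.1
ee_pos: [0.4151, -0.2311, 0.311]
ee_rot: [0.999, -0.054, -0.0, -0.0]
force: [0.9, -0.5, 0.4]
width: 0.997
grip_force: 0.0
```

```bash
cat > go.py <<'E'
# usage: go.py x y z yawClose : tool-frame move to TCP target, pointing down, tool y axis at angle (deg)
import sys
from h import *
x,y,z,a=map(float,sys.argv[1:5]); o=monitor.get_obs(); R=Ro.from_quat(o["ee_rot"])
a=np.radians(a); Y=np.array([np.cos(a),np.sin(a),0]); Z=np.array([0,0,-1.]); G=Ro.from_matrix(np.c_[np.cross(Y,Z),Y,Z])
print("shift mm",(R.inv().apply(np.array([x,y,z])-o["ee_pos"])*1000).round(1),"turn",np.degrees((R.inv()*G).as_rotvec()).round(2))
print("pos",np.round(o["ee_pos"],4),"t",o["time_s"],"F",np.round(o["force"],1),"w",round(o["width"],3),"q",np.round(o["joint_positions"],2))
E
python3 go.py 0.5825 0.1195 0.3 -96
```

```text
shift mm [ 128.6 -366.6   11. ] turn [-0.01  0.01 -0.19]
pos [ 0.4151 -0.2311  0.311 ] t 1.1 F [ 0.9 -0.5  0.4] w 0.997 q [-0.58 -0.21  1.38  0.    1.97  1.1 ]
```

Call:
{"op": "move_arm", "data": {"moves": [[19,-54,0,0,0,0,85],[38,-108,0,0,0,0,85],[57,-162,0,0,0,0,85],[76,-216,0,0,0,0,85],[95,-270,0,0,0,0,85],[114,-324,0,0,0,0,85],[124,-354,0,0,0,0,85],[127,-362,0,0,0,0,85]]}}

```text
time_s: 2.1
ee_pos: [0.5802, 0.1149, 0.3099]
ee_rot: [0.999, -0.053, -0.001, 0.0]
force: [0.2, -0.1, 0.2]
width: 0.993
grip_force: 0.0
```

```bash
python3 go.py 0.5825 0.1195 0.187 -96; python3 - <<'E'
from h import *
S=grab("scene","s1");T=grab("top","t1")
a=cv2.resize(S["img"][180:380,300:500],None,fx=2,fy=2,interpolation=2);b=cv2.resize(T["img"][100:300,160:360],None,fx=2,fy=2,interpolation=2)
cv2.imwrite("pics/c4.png",np.hstack([a,b])[:,:,::-1])
E
```

```text
shift mm [  2.1  -4.9 122.9] turn [ 0.03  0.13 -0.05]
pos [0.5802 0.1149 0.3099] t 2.1 F [ 0.2 -0.1  0.2] w 0.993 q [0.14 0.1  1.08 0.   1.96 1.81]
```

View pics/c4.png

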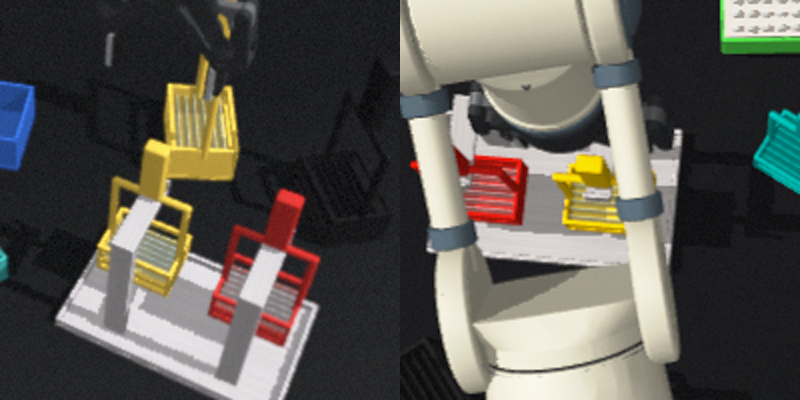

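The crop shows the open fingers above the yellow block, in scene at about (355,200) to (425,195). The block top is at (378,253), and the way down is clear. Descending.

Call:
{"op": "move_arm", "data": {"moves": [[2,-5,20,0,0,0,85],[2,-5,45,0,0,0,85],[2,-5,65,0,0,0,85],[2,-5,85,0,0,0,85],[2,-5,100,0,0,0,85],[2,-5,115,0,0,0,85],[2,-5,122,0,0,0,85],[2,-5,122,0,0,0,85]]}}

```text
time_s: 3.2
ee_pos: [0.5824, 0.1177, 0.1889]
ee_rot: [0.999, -0.054, -0.0, 0.0]
force: [0.1, -0.0, 0.0]
width: 0.993
grip_force: 0.0
```

```bash
python3 go.py 0.5825 0.1195 0.187 -96; python3 - <<'E'
from h import *
S=grab("scene","s2")
cv2.imwrite("pics/c5.png",cv2.resize(S["img"][190:330,310:480],None,fx=4,fy=4,interpolation=2)[:,:,::-1])
E
```

```text
shift mm [-0.  -1.8  1.9] turn [ 0.01  0.04 -0.2 ]
pos [0.5824 0.1177 0.1889] t 3.2 F [ 0.1 -0.   0. ] w 0.993 q [ 0.14  0.07  1.33 -0.    1.74  1.82]
```

View pics/c5.png

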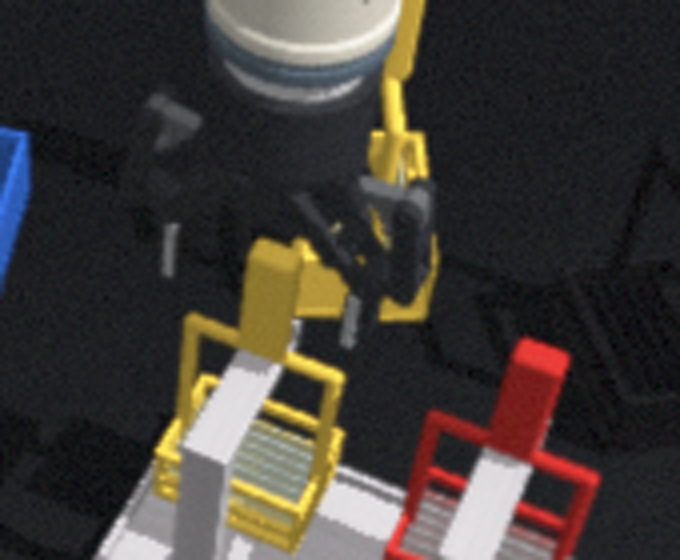

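The pads stand at crop (170,250) and (349,320), on both sides of the block at (268,300). The block sits about 3 mm further to +y. I'll trim that and close.

Call:
{"op": "move_arm", "data": {"moves": [[0,-3,2,0,0,0,85],[0,-3,2,0,0,0,45],[0,-3,2,0,0,0,20],[0,-3,2,0,0,0,15],[0,-3,2,0,0,0,15],[0,-3,2,0,0,0,15],[0,-3,2,0,0,0,15],[0,-3,2,0,0,0,15]], "grip_force": 50}}

```text
time_s: 4.25
ee_pos: [0.5829, 0.1209, 0.1875]
ee_rot: [0.999, -0.054, 0.0, -0.0]
force: [-0.1, 0.9, 1.8]
width: 0.274
grip_force: 50.4
```

Call:
{"op": "move_arm", "data": {"moves": [[0,0,-5,0,0,0,15],[0,0,-12,0,0,0,15],[0,0,-20,0,0,0,15],[0,0,-30,0,0,0,15],[0,0,-30,0,0,0,15],[0,0,-30,0,0,0,15]], "grip_force": 60}}

```text
time_s: 5.0
ee_pos: [0.5828, 0.1208, 0.2172]
ee_rot: [0.999, -0.054, -0.0, 0.0]
force: [-0.9, 0.2, -2.5]
width: 0.274
grip_force: 58.8
```

```bash
python3 go.py 0.4935 0.1295 0.217 -96; python3 - <<'E'
from h import *
S=grab("scene","s3")
cv2.imwrite("pics/c6.png",cv2.resize(S["img"][190:330,310:480],None,fx=4,fy=4,interpolation=2)[:,:,::-1])
E
```

```text
shift mm [-89.7   1.    0.2] turn [ 0.    0.01 -0.2 ]
pos [0.5828 0.1208 0.2172] t 5.0 F [-0.9  0.2 -2.5] w 0.274 q [ 0.15  0.08  1.27 -0.    1.79  1.83]
```

View pics/c6.png

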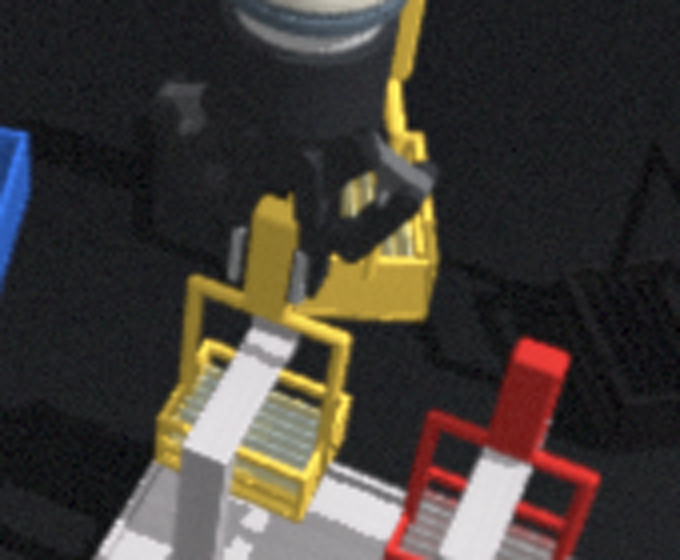

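The rack is held level about 30 mm up, with the bar clear of the hook at crop (270,310). Drawing it out along the stand's -x.

Call:
{"op": "move_arm", "data": {"moves": [[-10,0,0,0,0,0,15],[-22,0,0,0,0,0,15],[-36,0,0,0,0,0,15],[-50,0,0,0,0,0,15],[-64,0,0,0,0,0,15],[-78,0,0,0,0,0,15],[-87,0,0,0,0,0,15],[-87,0,0,0,0,0,15]]}}

```text
time_s: 6.05
ee_pos: [0.4959, 0.1303, 0.2176]
ee_rot: [0.999, -0.054, 0.0, -0.0]
force: [0.2, -0.6, -2.4]
width: 0.275
grip_force: 58.8
```

```bash
python3 go.py 0.535 -0.324 0.27 -74.2
```

```text
shift mm [ 87.8 447.5 -52.5] turn [ -0.    -0.04 -21.98]
pos [0.4959 0.1303 0.2176] t 6.05 F [ 0.2 -0.6 -2.4] w 0.275 q [ 0.19 -0.15  1.49 -0.    1.8   1.87]
```

Call:
{"op": "move_arm", "data": {"moves": [[0,0,-20,0,0,0,15],[0,0,-45,0,0,0,15],[0,0,-65,0,0,0,15],[0,10,-75,0,0,0,15],[0,30,-75,0,0,0,15],[0,60,-75,0,0,0,15],[0,95,-75,0,0,0,15],[0,130,-75,0,0,0,15]]}}

```text
time_s: 7.05
ee_pos: [0.482, -0.0007, 0.2916]
ee_rot: [0.999, -0.054, -0.0, 0.0]
force: [0.8, -1.3, -1.5]
width: 0.273
grip_force: 59.0
```

Call:
{"op": "move_arm", "data": {"moves": [[0,35,0,0,0,0,15],[5,70,0,0,0,0,15],[10,105,0,0,0,0,15],[20,140,0,0,0,-5,15],[35,180,0,0,0,-10,15],[50,220,0,0,0,-15,15],[65,250,0,0,0,-20,15],[75,270,0,0,0,-22,15]]}}

```text
time_s: 8.05
ee_pos: [0.5274, -0.2779, 0.2909]
ee_rot: [0.991, 0.137, -0.001, -0.0]
force: [0.2, 0.5, -1.8]
width: 0.274
grip_force: 59.1
```

```bash
python3 go.py 0.535 -0.324 0.27 -74.2
```

```text
shift mm [-5.2 46.5 20.8] turn [-0.07  0.09 -0.  ]
pos [ 0.5274 -0.2779  0.2909] t 8.05 F [ 0.2  0.5 -1.8] w 0.274 q [-0.54  0.1   1.11 -0.    1.93  0.75]
```

Call:
{"op": "move_arm", "data": {"moves": [[-2,15,10,0,0,0,15],[-4,30,20,0,0,0,15],[-5,42,35,0,0,0,15],[-5,46,50,0,0,0,15],[-5,46,65,0,0,0,15],[-5,46,75,0,0,0,15],[-5,46,75,0,0,0,15],[-5,46,75,0,0,0,15]]}}

```text
time_s: 9.05
ee_pos: [0.5357, -0.321, 0.2181]
ee_rot: [0.99, 0.138, 0.0, 0.0]
force: [0.7, -0.0, -0.6]
width: 0.273
grip_force: 59.1
```

```bash
python3 go.py 0.535 -0.324 0.146 -74.2; python3 - <<'E'
from h import *
S=grab("scene","s4");T=grab("top","t4")
a=cv2.resize(S["img"][180:290,150:250],None,fx=4,fy=4,interpolation=2);b=cv2.resize(T["img"][170:280,435:535],None,fx=4,fy=4,interpolation=2)
cv2.imwrite("pics/c7.png",np.hstack([a,b])[:,:,::-1])
E
```

```text
shift mm [-1.5  2.6 72.1] turn [ 0.05 -0.05  0.02]
pos [ 0.5357 -0.321   0.2181] t 9.05 F [ 0.7 -0.  -0.6] w 0.273 q [-0.59  0.15  1.19  0.    1.8   0.7 ]
```

View pics/c7.png

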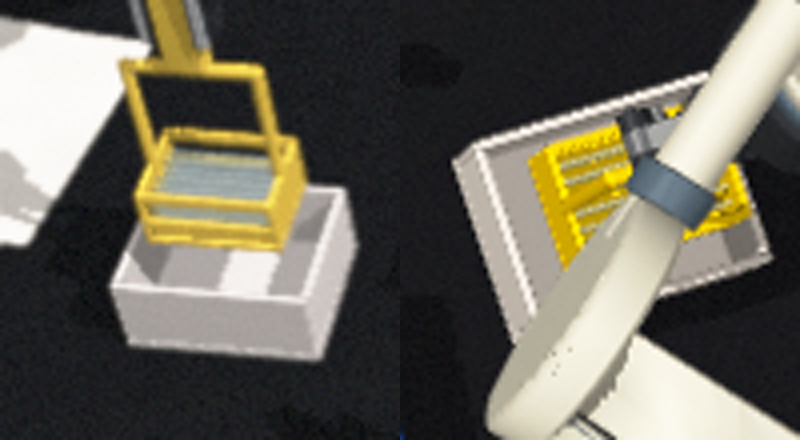

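The crop shows the rack upright and aligned over the white dish. Its bottom +x edge runs from scene (187,240) to (221,242.5). I'll check its offset numerically.

```bash
python3 - <<'E'
from h import *
S,T=load("s4"),load("t4")
a,b=onz(S,(187,240),.077),onz(S,(221.2,242.5),.077); v=b-a
u=np.radians(15.8);print(a,b,np.linalg.norm(v),np.degrees(np.arctan2(v[1],v[0]))-90,"centre",(a+b)/2-.03*np.r_[np.cos(u),np.sin(u),0])
p=onz(T,(467.5,209),.117); print("corner",p,"exp", np.r_[.5357,-.321]+Ro.from_euler('z',15.8,degrees=True).apply([.03,.042,0])[:2])
E
```

```text
[ 0.57415275 -0.35198187  0.077     ] [ 0.55009904 -0.27016333  0.077     ] 0.08528102816206468 16.38273050500456 centre [ 0.53325936 -0.31924101  0.077     ]
corner [ 0.54679665 -0.26748083  0.117     ] exp [ 0.55313077 -0.27241844]
```

Call:
{"op": "move_arm", "data": {"moves": [[1,5,10,0,0,0,15],[1,5,22,0,0,0,15],[1,5,34,0,0,0,15],[1,5,45,0,0,0,15],[1,5,54,0,0,0,15],[1,5,61,0,0,0,15],[1,5,66,0,0,0,15],[1,5,66,0,0,0,15]]}}

```text
time_s: 10.15
ee_pos: [0.5377, -0.3256, 0.1509]
ee_rot: [0.991, 0.137, -0.0, -0.0]
force: [0.2, -0.0, -1.6]
width: 0.272
grip_force: 59.2
```

Call:
{"op": "move_arm", "data": {"moves": [[0,0,1,0,0,0,15],[0,0,2,0,0,0,15],[0,0,3,0,0,0,15],[0,0,3,0,0,0,15]]}}

```text
time_s: 10.65
ee_pos: [0.5377, -0.3257, 0.1482]
ee_rot: [0.991, 0.137, -0.0, -0.0]
force: [-0.0, 0.5, -1.8]
width: 0.274
grip_force: 59.2
```

Call:
{"op": "move_arm", "data": {"moves": [[0,0,1,0,0,0,15],[0,0,1,0,0,0,15],[0,0,2,0,0,0,15],[0,0,2,0,0,0,15]]}}

```text
time_s: 11.15
ee_pos: [0.5379, -0.3258, 0.1466]
ee_rot: [0.991, 0.137, 0.0, 0.0]
force: [0.0, 0.8, 0.2]
width: 0.273
grip_force: 59.3
```

Call:
{"op": "move_arm", "data": {"moves": [[0,0,1,0,0,0,15],[0,0,1,0,0,0,15]]}}

```text
time_s: 11.4
ee_pos: [0.5379, -0.3258, 0.1466]
ee_rot: [0.991, 0.137, 0.001, 0.0]
force: [-2.1, 0.5, 4.7]
width: 0.272
grip_force: 60.0
```

It has touched down: force is rising at TCP z 0.1466, against an expected 0.146. Releasing.

Call:
{"op": "move_arm", "data": {"moves": [[0,0,0,0,0,0,27],[0,0,0,0,0,0,35],[0,0,0,0,0,0,50],[0,0,0,0,0,0,70],[0,0,0,0,0,0,70],[0,0,0,0,0,0,70]]}}

```text
time_s: 12.15
ee_pos: [0.5378, -0.3257, 0.1453]
ee_rot: [0.991, 0.137, 0.0, 0.0]
force: [0.1, 0.1, 0.0]
width: 0.823
grip_force: 0.0
```

Call:
{"op": "move_arm", "data": {"moves": [[0,0,-10,0,0,0,70],[0,0,-30,0,0,0,70],[0,0,-55,0,0,0,70],[0,0,-80,0,0,0,70],[0,0,-110,0,0,0,70],[0,0,-140,0,0,0,70],[0,0,-150,0,0,0,70],[0,0,-150,0,0,0,70]]}}

```text
time_s: 13.15
ee_pos: [0.538, -0.3259, 0.2965]
ee_rot: [0.991, 0.137, 0.001, 0.001]
force: [-0.6, 0.5, 0.1]
width: 0.823
grip_force: 0.0
```

```bash
python3 - <<'E'
from h import *
S=grab("scene","s5")
cv2.imwrite("pics/c8.png",cv2.resize(S["img"][100:400,130:480],None,fx=2,fy=2,interpolation=2)[:,:,::-1])
E
```

```text
(no output)
```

View pics/c8.png

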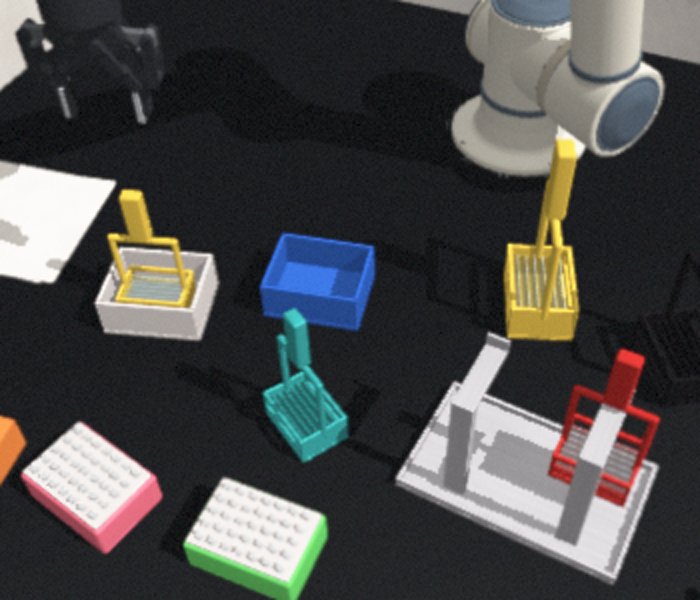

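The yellow rack stands level in the white dish at crop (155,285), the red rack still hangs at (605,430), and the gripper is clear above. Handing in.

```bash
python3 -c "
from rig import job; print(job.job_done())"
```

```text
the job is handed in; nothing more can be done
None
```

The yellow rack now stands upright on the white dish's floor, released; the red rack still hangs on its hook; I handed the job in at about 13 s of the 42 s allowed, and no verdict came back.

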